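# Start the kiln from its bench switches

## Task

Start the kiln with its cordless switches on the bench: with the fingertips, lightly press the wide round key (vent fan), then the square key (lower heating), then the long bar key (upper heating), each right down so that it stays down. Leave the small round key (lamp) up. Do not grasp, lift or push the switches about, and leave the jars and the bulb where they stand.

Things in the scene. Friction and masses are not known exactly. Their poses are not given: they have to be found in the camera images.
- vent_switch: kiln vent fan: loose cordless bench switch, a grey box 68 x 68 mm on a rubber foot, about 0.5 kg, its flat top 32 mm above the work surface, with a wide round key, 46 mm across, in the middle. Origin: centre of the underside; z up. The boxes are alike, all keys black, only their shapes differ; switches stand in any order, yaw up to 0.5 rad
- vent_key_top (a point): centre of the top face of the vent key (a wide round key, 46 mm across); moves with the key; 50 mm above the work surface when up, 38 mm when fully down
- vent_key (a joint): how far this key is pressed, m: 0 up, 0.012 fully down, still standing 6 mm proud of the box, on a rubber buffer that gives up to 5 mm more under 8 to 20 N. It resists with about 4 N at first and 7 N at the bottom and stays where it is left. It counts as down from 0.004
- lower_switch: lower heating: loose cordless bench switch, a grey box 68 x 68 mm on a rubber foot, about 0.5 kg, its flat top 32 mm above the work surface, with a square key, 32 x 32 mm, in the middle. Origin: centre of the underside; z up. The boxes are alike, all keys black, only their shapes differ; switches stand in any order, yaw up to 0.5 rad
- lower_key_top (a point): centre of the top face of the lower key (a square key, 32 x 32 mm); moves with the key; 50 mm above the work surface when up, 38 mm when fully down
- lower_key (a joint): how far this key is pressed, m: 0 up, 0.012 fully down, still standing 6 mm proud of the box, on a rubber buffer that gives up to 5 mm more under 8 to 20 N. It resists with about 4 N at first and 7 N at the bottom and stays where it is left. It counts as down from 0.004
- upper_switch: upper heating: loose cordless bench switch, a grey box 68 x 68 mm on a rubber foot, about 0.5 kg, its flat top 32 mm above the work surface, with a long bar-shaped key, 14 mm (along the switch's x) by 54 mm (along its y), in the middle. Origin: centre of the underside; z up. The boxes are alike, all keys black, only their shapes differ; switches stand in any order, yaw up to 0.5 rad
- upper_key_top (a point): centre of the top face of the upper key (a long bar-shaped key, 14 mm (along the switch's x) by 54 mm (along its y)); moves with the key; 50 mm above the work surface when up, 38 mm when fully down
- upper_key (a joint): how far this key is pressed, m: 0 up, 0.012 fully down, still standing 6 mm proud of the box, on a rubber buffer that gives up to 5 mm more under 8 to 20 N. It resists with about 4 N at first and 7 N at the bottom and stays where it is left. It counts as down from 0.004
- lamp_switch: lamp; to be left alone: loose cordless bench switch, a grey box 68 x 68 mm on a rubber foot, about 0.5 kg, its flat top 32 mm above the work surface, with a small round key, 16 mm across, in the middle. Origin: centre of the underside; z up. The boxes are alike, all keys black, only their shapes differ; switches stand in any order, yaw up to 0.5 rad
- lamp_key_top (a point): centre of the top face of the lamp key (a small round key, 16 mm across); moves with the key; 50 mm above the work surface when up, 38 mm when fully down
- lamp_key (a joint): how far this key is pressed, m: 0 up, 0.012 fully down, still standing 6 mm proud of the box, on a rubber buffer that gives up to 5 mm more under 8 to 20 N. It resists with about 4 N at first and 7 N at the bottom and stays where it is left. It counts as down from 0.004
- jar_rush: glaze jar with white screw lid, 52 mm across, 69 mm high, loose, standing in the middle among the switches; origin at the centre of its underside
- jar_peat: glaze jar with white screw lid, 52 mm across, 69 mm high, loose, standing to the right of the switches; origin at the centre of its underside
- red_bulb: rubber bulb, 44 mm across, 62 mm high, loose, standing to the right of the near switches; origin at the centre of its underside
Not all that is in view belongs to the job. What is shaped like the upper_switch but yellow is not meant.

How it is judged:
On the way, in this order (a step that is already met when the one before it is completed fails the run):
1. the wide round key is down (value of joint vent_key above 0.004 m), for 0.2 s.
2. the square key is down (value of joint lower_key above 0.004 m), for 0.2 s.
3. the long bar key is down (value of joint upper_key above 0.004 m), for 0.2 s.
At the end, for the whole second after the job is handed in: the wide round, square and bar keys are each at least 4 mm down, the small round key less than 3 mm; every switch is upright, at rest and within 25 mm of where it stood; the jars and the bulb are upright and within 15 mm of where they stood (value of joint each of vent_key, lower_key, upper_key above 0.004 m and value of joint lamp_key below 0.003 m and distance of each of vent_switch, lower_switch, upper_switch, lamp_switch from where it was at the start of the episode below 0.025 m and angle between each of vent_switch, lower_switch, upper_switch, lamp_switch's own z axis and vertical below 0.15 rad and linear speed of each of vent_switch, lower_switch, upper_switch, lamp_switch below 0.02 m/s and distance of each of jar_rush, jar_peat, red_bulb from where it was at the start of the episode below 0.015 m and angle between each of jar_rush, jar_peat, red_bulb's own z axis and vertical below 0.2 rad); the robot touches nothing.
It fails at once if a key is pressed out of order: the square key before the wide round one is down, or the bar key before the square one is down ((value of joint lower_key above 0.003 m and value of joint vent_key below 0.004 m) or (value of joint upper_key above 0.003 m and value of joint lower_key below 0.004 m)).
It fails at once if the small round lamp key is pressed (3 mm) (value of joint lamp_key above 0.003 m).
It fails at once if a switch is pressed or struck with more than 25 N (contact force between any of the arm, the fingers and vent_switch above 25 N or contact force between any of the arm, the fingers and lower_switch above 25 N or contact force between any of the arm, the fingers and upper_switch above 25 N or contact force between any of the arm, the fingers and lamp_switch above 25 N).
It fails at once if a switch is lifted 8 mm, tipped by 0.15 rad or shifted 25 mm (height (world z) of any of vent_switch, lower_switch, upper_switch, lamp_switch above 0.008 m or angle between any of vent_switch, lower_switch, upper_switch, lamp_switch's own z axis and vertical above 0.15 rad or distance of any of vent_switch, lower_switch, upper_switch, lamp_switch from where it was at the start of the episode above 0.025 m).
It fails at once if a jar or the bulb is moved 15 mm or tipped (distance of any of jar_rush, jar_peat, red_bulb from where it was at the start of the episode above 0.015 m or angle between any of jar_rush, jar_peat, red_bulb's own z axis and vertical above 0.2 rad).
It also fails if it takes over 45 s, if anything falls off the work surface, if the arm or the gripper's body presses on something with over 40 N, if the wrist force passes 120 N, or if a joint passes its speed limit or range.

## Robot

A 6-joint arm with a two-finger parallel gripper is mounted at the origin on a cart in front of the work surface, level with it; the furniture and walls round the work are solid. World frame = base frame: x ahead of the robot, y to its left, z up, the work surface at z = 0. Lengths are in m, angles in rad, forces in N, time in s.
With the tool pointing down it reaches from about 0.35 to 0.775 m from the base axis. Payload 7.3 kg.
Tool frame: the origin (TCP) lies midway between the tips of the shut fingers; the grasp point (between the pads) lies 19 mm behind it (robot.tcp_to_grasp is the distance from the TCP to the grasp point, in m); z points along the fingers, y is the line along which they close (so a half turn about z gives the same grasp; the last joint's range is limited). The gripper opens to 92 mm and grips with 3 to 60 N. Pads are 19 mm wide; open, the fingers measure 130 mm over their backs; the gripper's body (75 mm by 190 mm) begins 47 mm behind the grasp point.
Start: joints at [-1.393, 0.342, 1.524, -0, 1.275, -0.146], TCP at [0.167, -0.498, 0.227] pointing down, gripper open.
Joint ranges: [-2.53, 2.53], [-0.77, 2.02], [0.04, 2.7], [-1, 4.14], [0.28, 2.66], [-3.11, 3.11]. Speed limits (rad/s): [2.57, 2.57, 3.14, 3.14, 3.14, 3.14].

## Interface

Orientations are given as [roll, pitch, yaw] about the fixed x, y, z axes, in that order (R = Rz(yaw) Ry(pitch) Rx(roll)).
In Python, from cell import readout, cams, ticket, robot gives the robot as it stands. The module is installed in compiled form; this text tells all that it offers.
- The arm moves only by the tool jog_arm, never from a script. Its argument "plan" is a list of rows, each a list of 5 numbers: the shift along the world's x, y, z each as a share of 0.08 m, from -1 to 1, then the turn about the world's z as a share of 90 degrees, from -1 to 1, then the opening, from -1 (shut) to 1 (fully open). A call has 1 to 12 rows; each row is the pose to reach, as a shift and turn from the pose commanded when the call began; what a row does not reach only later rows make up. A row lasts 1/10 s, in which the tool goes at most 50 mm and 8.59 degrees, less where a joint would pass 70% of its speed; a pose out of reach is approached as far as the arm can. A call with a number of a shift or a turn outside -1 to 1 is refused whole. A call with a gripper value outside its range is refused whole. The fingers move at their own pace and stop on an object; "squeeze" is the grip in N (left out, the last holds). Time passes only in rows, so rows that repeat a pose let the fingers close. It gives the time, the measured TCP pose, the force, the opening and the grip force at its end, in the units of the state.
- readout.observe(): the state, without advancing time (a new reading comes with each control period).
- cams.read_camera(name): name is "side" or "top"; returns the picture (384x512x3 uint8, blue, green, red); there is no depth.
- cams.calibration(name): a dict with "K" (3x3 intrinsics, pixels), "world_from_camera" (4x4, takes a point from camera to world coordinates). Camera axes: x right, y down, z forward; pixel columns grow to the right and rows downward; lengths in m; the calibration is good to about 2 mm. A picture is of the moment at which its call begins. calibration takes no time and is no camera call.
- ticket.hand_in(): hands the job in; it is judged then, once.
The state is a dict: "time": time; "qpos": joint angles; "qvel": joint speeds; "joint_efforts": joint torques, N m; "tool_pos": TCP position; "tool_rot": TCP orientation; "contact_force": force on the tool from outside, world axes, zero at the start; "torque": the same for the moment, N m; "opening": finger opening in m; "grip_force": force on a finger pad.
Only numpy, scipy, OpenCV 4.12 (cv2) and the standard library are available. Lean on these libraries where they do the work, as an engineer would, in place of code of your own. Each camera call takes 0.05 s, during which the arm holds its last target. There are 200 camera calls.

## Working session

There is one attempt and no reset: what is moved stays moved. The work goes in short steps, Python scripts to look and compute and a tool call to move; the robot and the scene stay as the last step left them, time stands still between calls to the robot, and variables do not carry over. Pictures are saved under pics/ and viewed, at most 10 in all, crops included, and the job is handed in when it is done.

Besides the shell and the picture viewer there is one more tool, called as name([rows], argument=value, ...), one row to a line, values as JSON. jog_arm: Moves the arm, as the interface text tells. Shift numbers are shares of 0.08 m and turn numbers shares of 90 degrees, none past 1 either way. Its arguments: {"type":"object","properties":{"plan":{"type":"array"},"squeeze":{"type":"number"}},"required":["plan"]}

```bash
mkdir -p pics; cat > h.py <<'E'
import numpy as np,cv2
from cell import readout,cams,ticket,robot
def w(name,u,v,z):
    c=cams.calibration(name);K=np.array(c["K"]);T=np.array(c["world_from_camera"])
    d=T[:3,:3]@np.linalg.solve(K,[u,v,1.]);o=T[:3,3];return (o+d*(z-o[2])/d[2]).round(4)
E
python3 - <<'E'
from h import *
for n in("top","side"):
    cv2.imwrite(f"pics/{n}0.png",cams.read_camera(n));c=cams.calibration(n);print(np.array(c["K"]).round(1).tolist(),np.array(c["world_from_camera"]).round(3).tolist())
print(readout.observe())
E
```

```text
[[396.2, 0.0, 256.9], [0.0, 396.2, 187.0], [0.0, 0.0, 1.0]] [[0.02, -0.99, 0.14, 0.366], [-1.0, -0.02, 0.003, -0.012], [-0.0, -0.14, -0.99, 0.943], [0.0, 0.0, 0.0, 1.0]]
[[367.6, 0.0, 260.7], [0.0, 367.6, 192.7], [0.0, 0.0, 1.0]] [[-0.965, -0.129, 0.229, 0.297], [-0.263, 0.467, -0.844, 0.763], [0.001, -0.875, -0.485, 0.518], [0.0, 0.0, 0.0, 1.0]]
{'time': 0.1, 'qpos': array([-1.39301346e+00,  3.42625937e-01,  1.52490686e+00,  3.68347112e-05,
        1.27540123e+00, -1.46018253e-01]), 'qvel': array([ 0.00119312, -0.0006602 ,  0.00014401, -0.00136059,  0.00017736,
       -0.00039053]), 'joint_efforts': array([ 1.65162237e-03, -4.32004237e+01, -2.44692671e+01,  7.19272415e-02,
        5.25913434e-02, -5.30027239e-05]), 'tool_pos': array([ 0.16699975, -0.49735601,  0.22613364]), 'tool_rot': array([-3.14027068e+00, -2.30019295e-04,  3.23790217e-01]), 'contact_force': array([ 0.79377384, -0.89810279, -0.16063032]), 'torque': array([-0.00645575, -0.0166326 , -0.00107886]), 'grip_force': 0.0, 'opening': 0.09204569104435958}
```

View pics/top0.png

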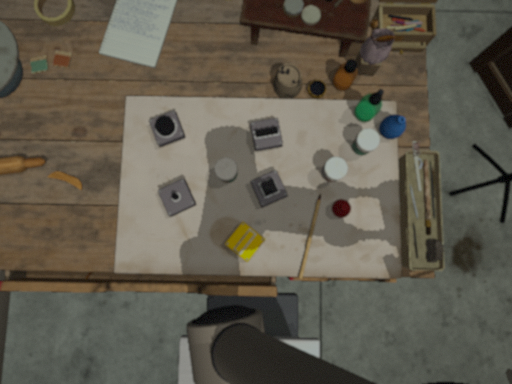

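View pics/side0.png

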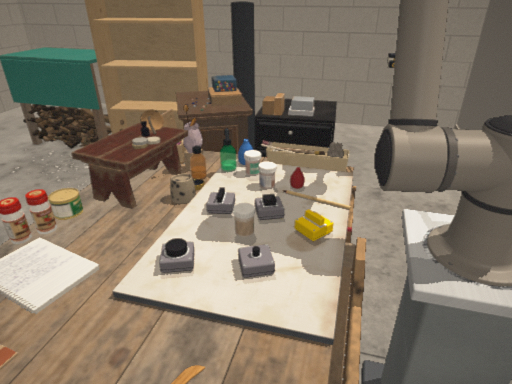

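The candidates in the top view are:
- Wide round key at (167,126).
- Square key at (268,186).
- Bar key at (265,131).
- Small round lamp key at (176,195), which must stay up.
- Yellow decoy at (245,241).

The jar among the switches is at (226,170). I'll check the keys in one enlarged crop.

```bash
python3 - <<'E'
from h import *
a=cv2.imread("pics/top0.png")[100:225,140:300]
cv2.imwrite("pics/c.png",cv2.resize(a,None,fx=4.8,fy=4.8,interpolation=cv2.INTER_CUBIC))
E
```

```text
(no output)
```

View pics/c.png

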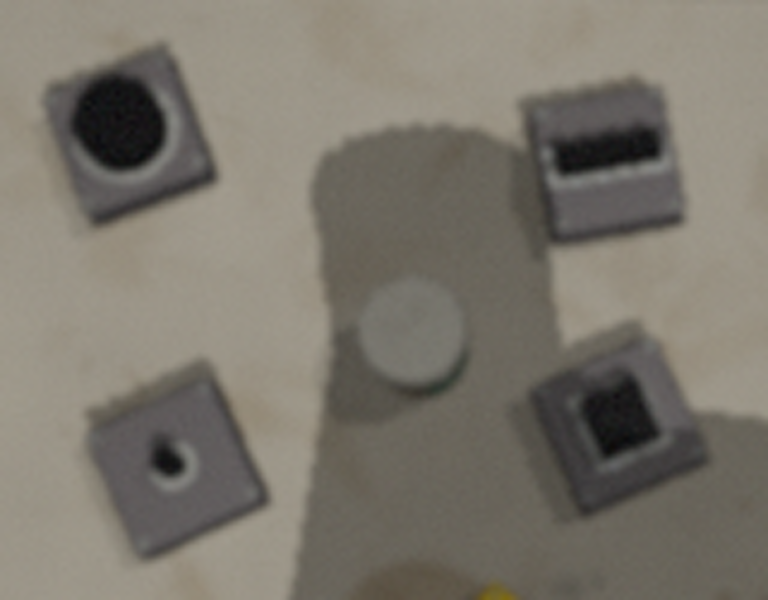

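```bash
python3 - <<'E'
from h import *
for n,x,y,z in(("vent",118,120,.05),("lower",617,413,.05),("lowerbox",618,422,.032),("upper",605,145,.05),("upperbox",603,158,.032),("ventbox",130,127,.032),("lamp",163,450,.05),("jar",412,330,.069)):
    print(n,w("top",140+(x-1.9)/4.8,100+(y-1.9)/4.8,z))
print(w("side",176,245,.05),w("side",269,202,.05),w("side",221,194,.05))
E
```

```text
vent [0.6344 0.2093 0.05  ]
lower [ 0.4957 -0.0349  0.05  ]
lowerbox [ 0.494  -0.0359  0.032 ]
upper [ 0.6266 -0.027   0.05  ]
upperbox [ 0.6253 -0.0264  0.032 ]
ventbox [0.6364 0.2077 0.032 ]
lamp [0.4737 0.1795 0.05  ]
jar [0.5302 0.0619 0.069 ]
[0.6298 0.2129 0.05  ] [ 0.4858 -0.0104  0.05  ] [ 0.6165 -0.0171  0.05  ]
```

jog_arm([
  [0.33, 0.5, 0, 0, -1],
  [0.65, 1, 0, 0, -1],
  [0.65, 1, 0, 0, -1],
], squeeze=10)

```text
time: 0.4
tool_pos: [0.2209, -0.4133, 0.2264]
tool_rot: [-3.139, -0.001, 0.327]
contact_force: [-0.6, -0.2, 0.5]
opening: 0.0724
grip_force: 0.0
```

jog_arm([
  [0.33, 0.5, 0, 0, -1],
  [0.65, 1, 0, 0, -1],
  [0.65, 1, 0, 0, -1],
])

```text
time: 0.7
tool_pos: [0.2727, -0.3339, 0.2266]
tool_rot: [-3.14, -0.001, 0.328]
contact_force: [-0.1, -1.0, 0.2]
opening: 0.0486
grip_force: 0.0
```

jog_arm([
  [0.33, 0.5, 0, 0, -1],
  [0.65, 1, 0, 0, -1],
  [0.65, 1, 0, 0, -1],
])

```text
time: 1.0
tool_pos: [0.3247, -0.2545, 0.2267]
tool_rot: [-3.14, -0.001, 0.329]
contact_force: [-0.3, -0.8, -0.0]
opening: 0.0242
grip_force: 0.0
```

jog_arm([
  [0.33, 0.5, 0, 0, -1],
  [0.65, 1, 0, 0, -1],
  [0.65, 1, 0, 0, -1],
])

```text
time: 1.3
tool_pos: [0.3769, -0.1749, 0.2267]
tool_rot: [-3.141, -0.001, 0.329]
contact_force: [0.1, -0.0, -0.6]
opening: 0.0017
grip_force: 0.0
```

jog_arm([
  [0.33, 0.5, 0, 0, -1],
  [0.65, 1, 0, 0, -1],
  [0.65, 1, 0, 0, -1],
])

```text
time: 1.6
tool_pos: [0.4291, -0.0954, 0.2266]
tool_rot: [-3.141, -0.001, 0.328]
contact_force: [0.5, 0.1, 0.1]
opening: 0.0006
grip_force: 0.0
```

jog_arm([
  [0.33, 0.5, 0, 0, -1],
  [0.65, 1, 0, 0, -1],
  [0.65, 1, 0, 0, -1],
])

```text
time: 1.9
tool_pos: [0.4812, -0.0159, 0.2264]
tool_rot: [-3.141, -0.001, 0.327]
contact_force: [0.4, -0.9, -0.4]
opening: 0.0003
grip_force: 0.0
```

jog_arm([
  [0.33, 0.5, 0, 0, -1],
  [0.65, 1, 0, 0, -1],
  [0.65, 1, 0, 0, -1],
])

```text
time: 2.2
tool_pos: [0.5333, 0.0637, 0.2261]
tool_rot: [-3.141, -0.001, 0.326]
contact_force: [0.5, -0.3, -0.7]
opening: 0.0005
grip_force: 0.0
```

jog_arm([
  [0.4, 0.5, 0, 0, -1],
  [0.8, 1, 0, 0, -1],
  [0.8, 1, 0, 0, -1],
  [0.8, 1, 0, 0, -1],
])

```text
time: 2.6
tool_pos: [0.5954, 0.1405, 0.2256]
tool_rot: [3.141, 0.002, 0.324]
contact_force: [-0.6, 0.2, -0.3]
opening: 0.0004
grip_force: 0.0
```

jog_arm([
  [0.48, 0.86, 0, 0, -1],
  [0.48, 0.86, 0, 0, -1],
  [0.48, 0.86, -0.5, 0, -1],
  [0.48, 0.86, -1, 0, -1],
  [0.48, 0.86, -1, 0, -1],
])

```text
time: 3.1
tool_pos: [0.6299, 0.2076, 0.141]
tool_rot: [-3.141, 0.012, 0.322]
contact_force: [-1.1, 0.5, -1.3]
opening: 0.0003
grip_force: 0.0
```

jog_arm([
  [0, 0, -0.3, 0, -1],
  [0, 0, -0.6, 0, -1],
  [0, 0, -0.9, 0, -1],
  [0, 0, -0.9, 0, -1],
  [0, 0, -0.9, 0, -1],
])

```text
time: 3.6
tool_pos: [0.6344, 0.2098, 0.0769]
tool_rot: [3.141, -0.002, 0.323]
contact_force: [-0.1, 0.6, 0.4]
opening: 0.0003
grip_force: 0.0
```

```bash
python3 - <<'E'
from h import *
a=cams.read_camera("side")[150:300,120:320];b=cams.read_camera("top")[80:200,120:280]
f=lambda i:cv2.resize(i,(400,300),interpolation=cv2.INTER_CUBIC)
cv2.imwrite("pics/d.png",np.hstack([f(a),f(b)]));print(readout.observe()["tool_pos"])
E
```

```text
[0.63494708 0.21057842 0.07759346]
```

View pics/d.png

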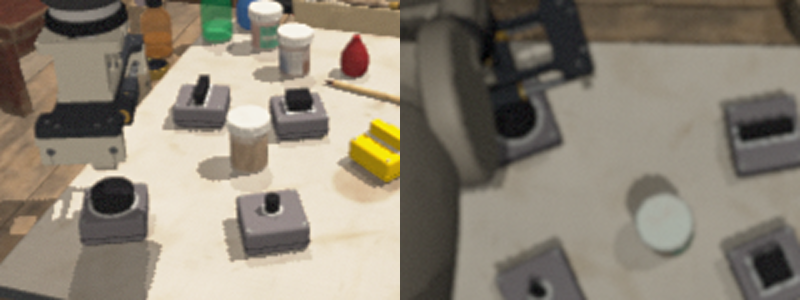

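jog_arm([
  [0, 0, -0.08, 0, -1],
  [0, 0, -0.16, 0, -1],
  [0, 0, -0.23, 0, -1],
  [0, 0, -0.26, 0, -1],
  [0, 0, -0.29, 0, -1],
  [0, 0, -0.32, 0, -1],
  [0, 0, -0.35, 0, -1],
  [0, 0, -0.38, 0, -1],
  [0, 0, -0.38, 0, -1],
])

```text
time: 4.6
tool_pos: [0.6335, 0.2111, 0.0443]
tool_rot: [3.142, -0.0, 0.324]
contact_force: [-0.6, 0.3, 2.2]
opening: 0.0005
grip_force: 1.0
```

jog_arm([
  [0, 0, -0.02, 0, -1],
  [0, 0, -0.04, 0, -1],
  [0, 0, -0.06, 0, -1],
  [0, 0, -0.06, 0, -1],
  [0, 0, -0.06, 0, -1],
])

```text
time: 5.1
tool_pos: [0.6335, 0.2111, 0.0396]
tool_rot: [3.142, -0.0, 0.324]
contact_force: [-2.1, -0.0, 3.9]
opening: 0.0006
grip_force: 2.0
```

jog_arm([
  [0, 0, -0.02, 0, -1],
  [0, 0, -0.03, 0, -1],
  [0, 0, -0.03, 0, -1],
  [0, 0, -0.03, 0, -1],
])

```text
time: 5.5
tool_pos: [0.6336, 0.2112, 0.0379]
tool_rot: [3.141, -0.001, 0.324]
contact_force: [-3.9, 0.6, 7.2]
opening: 0.0005
grip_force: 3.9
```

jog_arm([
  [0, 0, 0.1, 0, -1],
  [0, 0, 0.3, 0, -1],
  [0, 0, 0.6, 0, -1],
  [0, 0, 1, 0, -1],
  [0, 0, 1, 0, -1],
])

```text
time: 6.0
tool_pos: [0.6362, 0.2116, 0.1221]
tool_rot: [3.14, -0.009, 0.324]
contact_force: [0.6, 0.5, 1.0]
opening: 0.0001
grip_force: 0.0
```

jog_arm([
  [-0.3, -0.5, 0.25, 0, -1],
  [-0.58, -1, 0.25, 0, -1],
  [-0.58, -1, 0.25, 0, -1],
])

```text
time: 6.3
tool_pos: [0.5842, 0.1271, 0.1366]
tool_rot: [3.141, 0.004, 0.321]
contact_force: [-0.0, 1.0, -0.1]
opening: 0.0006
grip_force: 0.0
```

jog_arm([
  [-0.3, -0.5, 0, 0, -1],
  [-0.58, -1, 0, 0, -1],
  [-0.58, -1, 0, 0, -1],
])

```text
time: 6.6
tool_pos: [0.5382, 0.0476, 0.1365]
tool_rot: [3.141, 0.003, 0.32]
contact_force: [-1.0, 0.5, 0.6]
opening: 0.0006
grip_force: 0.0
```

jog_arm([
  [-0.3, -0.5, 0, 0, -1],
  [-0.57, -1, 0, 0, -1],
  [-0.57, -1, 0, 0, -1],
  [-0.57, -1, 0, 0, -1],
])

```text
time: 7.0
tool_pos: [0.4955, -0.0294, 0.1371]
tool_rot: [3.142, -0.001, 0.322]
contact_force: [-0.0, -0.2, 0.4]
opening: 0.0006
grip_force: 0.0
```

```bash
python3 - <<'E'
from h import *
a=cams.read_camera("side")[150:300,120:320];b=cams.read_camera("top")[100:225,140:300]
f=lambda i:cv2.resize(i,(400,300),interpolation=cv2.INTER_CUBIC)
cv2.imwrite("pics/e.png",np.hstack([f(a),f(b)]));print(readout.observe()["tool_pos"])
E
```

```text
[ 0.49584314 -0.02821076  0.1370613 ]
```

View pics/e.png

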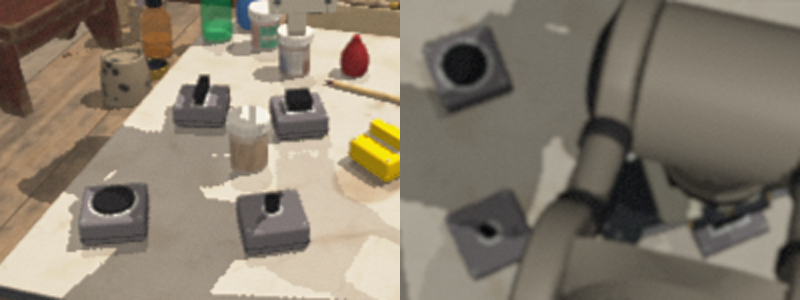

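The vent key is down in the side view at (113,198), and nothing else has moved. Next is the square key.

jog_arm([
  [0, -0.08, -0.3, 0, -1],
  [0, -0.08, -0.6, 0, -1],
  [0, -0.08, -0.85, 0, -1],
  [0, -0.08, -0.95, 0, -1],
  [0, -0.08, -0.95, 0, -1],
])

```text
time: 7.6
tool_pos: [0.4949, -0.0343, 0.0602]
tool_rot: [-3.14, 0.002, 0.325]
contact_force: [-0.2, 0.7, 0.5]
opening: 0.0006
grip_force: 0.0
```

jog_arm([
  [0, 0, -0.03, 0, -1],
  [0, 0, -0.06, 0, -1],
  [0, 0, -0.09, 0, -1],
  [0, 0, -0.12, 0, -1],
  [0, 0, -0.15, 0, -1],
  [0, 0, -0.18, 0, -1],
  [0, 0, -0.18, 0, -1],
])

```text
time: 8.3
tool_pos: [0.4952, -0.0354, 0.0467]
tool_rot: [3.141, -0.0, 0.324]
contact_force: [-0.2, -0.3, 0.5]
opening: 0.0004
grip_force: 0.3
```

jog_arm([
  [0, 0, -0.025, 0, -1],
  [0, 0, -0.05, 0, -1],
  [0, 0, -0.075, 0, -1],
  [0, 0, -0.09, 0, -1],
  [0, 0, -0.105, 0, -1],
  [0, 0, -0.11, 0, -1],
  [0, 0, -0.11, 0, -1],
])

```text
time: 9.0
tool_pos: [0.4953, -0.0354, 0.0382]
tool_rot: [3.141, -0.0, 0.324]
contact_force: [-1.5, 0.4, 6.0]
opening: 0.0004
grip_force: 3.5
```

jog_arm([
  [0, 0, 0.1, 0, -1],
  [0, 0, 0.3, 0, -1],
  [0, 0, 0.6, 0, -1],
  [0, 0, 1, 0, -1],
  [0, 0, 1, 0, -1],
])

```text
time: 9.5
tool_pos: [0.4973, -0.0358, 0.1216]
tool_rot: [3.138, -0.006, 0.324]
contact_force: [0.3, -1.1, -0.4]
opening: 0.0001
grip_force: 0.0
```

jog_arm([
  [0.4, 0.05, 0, 0, -1],
  [0.82, 0.05, 0, 0, -1],
  [0.82, 0.05, 0, 0, -1],
])

```text
time: 9.8
tool_pos: [0.5637, -0.0315, 0.1174]
tool_rot: [3.14, -0.002, 0.324]
contact_force: [0.1, 0.0, -0.2]
opening: 0.0005
grip_force: 0.0
```

jog_arm([
  [0.4, 0.05, 0, 0, -1],
  [0.82, 0.05, 0, 0, -1],
  [0.82, 0.05, 0, 0, -1],
  [0.82, 0.05, 0, 0, -1],
])

```text
time: 10.2
tool_pos: [0.6251, -0.0272, 0.1167]
tool_rot: [-3.14, 0.003, 0.324]
contact_force: [-1.2, 0.6, -0.3]
opening: 0.0006
grip_force: 0.0
```

```bash
python3 - <<'E'
from h import *
a=cams.read_camera("side")[150:300,120:320]
cv2.imwrite("pics/f.png",cv2.resize(a,None,fx=4,fy=4,interpolation=cv2.INTER_CUBIC));print(readout.observe()["tool_pos"])
E
```

```text
[ 0.62467427 -0.02720663  0.11694915]
```

View pics/f.png

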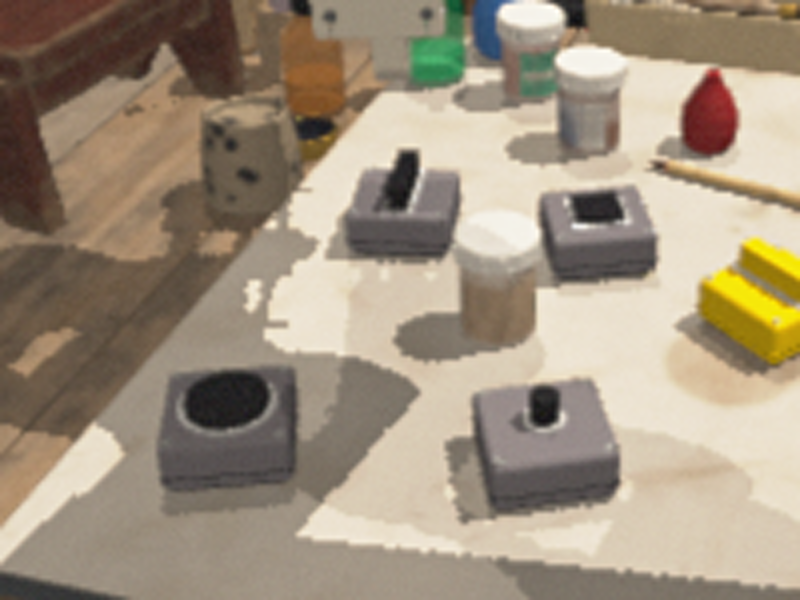

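The wide round and square keys are down, and the bar at (402,180) and the lamp key at (545,405) are up. Now the bar key.

jog_arm([
  [0, 0, -0.3, 0, -1],
  [0, 0, -0.55, 0, -1],
  [0, 0, -0.7, 0, -1],
  [0, 0, -0.7, 0, -1],
])

```text
time: 10.65
tool_pos: [0.6242, -0.0272, 0.0603]
tool_rot: [-3.14, 0.004, 0.324]
contact_force: [-0.8, -0.1, -0.6]
opening: 0.0003
grip_force: 0.0
```

jog_arm([
  [0, 0, -0.03, 0, -1],
  [0, 0, -0.06, 0, -1],
  [0, 0, -0.09, 0, -1],
  [0, 0, -0.12, 0, -1],
  [0, 0, -0.15, 0, -1],
  [0, 0, -0.18, 0, -1],
  [0, 0, -0.18, 0, -1],
])

```text
time: 11.35
tool_pos: [0.6264, -0.0273, 0.0475]
tool_rot: [3.141, -0.0, 0.324]
contact_force: [0.3, -0.3, 0.4]
opening: 0.0007
grip_force: 0.3
```

jog_arm([
  [0, 0, -0.025, 0, -1],
  [0, 0, -0.05, 0, -1],
  [0, 0, -0.075, 0, -1],
  [0, 0, -0.09, 0, -1],
  [0, 0, -0.105, 0, -1],
  [0, 0, -0.12, 0, -1],
  [0, 0, -0.12, 0, -1],
])

```text
time: 12.05
tool_pos: [0.6265, -0.0273, 0.0383]
tool_rot: [3.141, -0.001, 0.324]
contact_force: [-1.2, -0.4, 5.5]
opening: 0.0005
grip_force: 2.6
```

jog_arm([
  [0, 0, 0.1, 0, -1],
  [0, 0, 0.3, 0, -1],
  [0, 0, 0.6, 0, -1],
  [0, 0, 1, 0, -1],
  [0, 0, 1, 0, -1],
  [0, 0, 1, 0, -1],
])

```text
time: 12.65
tool_pos: [0.6265, -0.0274, 0.1186]
tool_rot: [3.141, -0.001, 0.324]
contact_force: [0.3, 0.4, -0.1]
opening: 0.0002
grip_force: 0.0
```

```bash
python3 - <<'E'
from h import *
a=cams.read_camera("side")[150:300,120:320]
cv2.imwrite("pics/g.png",cv2.resize(a,None,fx=4,fy=4,interpolation=cv2.INTER_CUBIC));print(readout.observe()["tool_pos"])
E
```

```text
[ 0.62583858 -0.02726646  0.11746193]
```

View pics/g.png

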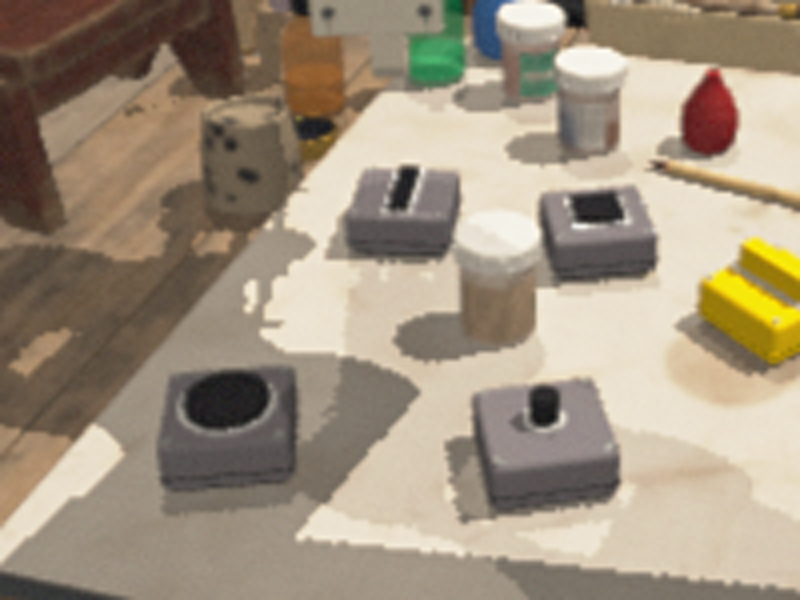

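The bar at (403,188), the square at (597,207) and the wide round key at (227,400) are all down. The lamp key at (545,405) is up, and the jars, bulb and switches haven't moved.

```bash
python3 -c "
from cell import ticket;print(ticket.hand_in())"
```

```text
the job is handed in; nothing more can be done
None
```

I pressed the vent fan, lower heating and upper heating keys down in that order and handed the job in; the last picture shows all three staying down, the lamp key up and nothing shifted, but the hand-in returned no verdict.

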